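# Slide a chip carrier along the rail into the corner pocket

### The job

With your fingertips, push the square black chip carrier across the grey metal plate until it lies flat against the bright rail, still in the open stretch of rail before the pocket; then slide it along the rail, keeping it against the rail, into the corner pocket at the T-shaped stop block until it is fully home against the block. Only push it: never lift it or tip it up, and leave the other loose things where they are. Take the hand away at the end.

Things in the scene. Friction and masses are not known exactly. Their poses are not given: they have to be found in the camera images.
- fixture: Fixed grey metal plate 8 mm thick on the table: x -90 to +60 mm, y -165 to +165 mm of its frame. Origin on the table; z up, y along the rail, x across the plate towards the rail. Bright aluminium rail, 10 mm wide, 12 mm above the plate, along the whole far edge; inner face at x = +50 mm, so the carrier against it has its centre at x = +30 mm. Position and yaw vary (within 0.25 rad of world axes).
- stop_block: Dark steel T, 12 mm high, fixed on the plate at x +30 mm, y +130 or -130 mm of the fixture, same axes. Origin at its underside. Stem: wall 12 mm thick (y -6 to +6 mm of the block) from the rail to the T bar, 8 mm wide, 60 mm long, parallel to the rail (x -31.5 to -23.5 mm), ends flared (to y 39 mm). Carrier home: its centre is 26 mm from this origin along y, towards the plate middle.
- bar_face (a point): Point on the rail-side inner face of the T bar, on the block (moves with it), in line with the stem, at the plate top. Corner pocket: the space between rail, stem and bar on the side of the block facing the plate middle; 43.5 mm wide, 24 mm deep, open towards the plate middle. The home carrier sticks about 16 mm out. The like space on the outer side, at the plate end, is not the pocket.
- carrier: Square black plastic chip carrier, 40 x 40 mm, 10 mm high, about 40 g, a metal-lidded chip flush in its top. So light that a finger moving or flexing upward while pressing a side drags that edge up. Loose near the plate middle: x -40 to -15, y -25 to +25 mm of the fixture, turned up to 0.4 rad. Origin: centre of underside; z up, x and y along its edges. Any side may face the rail.
- post: Round steel post, 20 mm in diameter and 16 mm high, fixed on the plate at the other end of the rail from the stop block (at x = +30 mm, y = 130 mm to the other side of the fixture). Origin at the centre of its underside. Not needed for the job.
- standoff: Loose brass standoff, an upright cylinder 18 mm in diameter and 18 mm high, standing on the plate near one of its two near corners (x about -68 mm, y about +110 or -110 mm of the fixture). Origin at its underside's centre. Leave it alone.
- coil: Loose copper coil on a black bobbin, 24 mm in diameter and 21 mm high, standing on the plate near the other near corner. Origin at its underside's centre. Leave it alone.
- cup: Paper cup, 76 mm across and 85 mm high, on the table left of the fixture. Origin at its underside's centre. Leave it alone.
- screwdriver: Screwdriver with a red handle lying on the table right of the fixture. Leave it alone.
- capacitor: Upright blue capacitor, 32 mm in diameter and 32 mm high, on the table left of the fixture and nearer the robot. Origin at its underside's centre. Leave it alone.
Things that resemble listed ones, but are neither listed nor needed, are in the scene too. Leave any pink look-alike of the carrier alone.

How it is judged:
By the outcome, as a careful person would: the job done as asked, in the order asked, and still so for the second after the job is handed in, with the robot touching nothing.
It also fails if it takes over 51 s, if anything falls off the work surface, if the arm or the gripper's body presses on something with over 40 N, if the wrist force passes 120 N, or if a joint passes its speed limit or range.

### The arm

A 6-joint arm with a two-finger parallel gripper is mounted at the origin on the work surface. World frame = base frame: x ahead of the robot, y to its left, z up, the work surface at z = 0. Lengths are in m, angles in degrees, forces in N, time in s.
With the tool pointing down it reaches from about 0.25 to 0.725 m from the base axis. Payload 9.7 kg.
Tool frame: the origin (TCP) lies at the very end of the fingers, on their centre line; the grasp point (between the pads) lies 19 mm behind it (bot.hold_point_z is the distance from the TCP to the grasp point, in m); z points along the fingers, y is the line along which they close (so a half turn about z gives the same grasp; the last joint's range is limited). The gripper opens to 85 mm and grips with 20 to 120 N. Pads are 22 mm wide; open, the fingers measure 114 mm over their backs; the gripper's body (76 mm by 85 mm) begins 54 mm behind the grasp point. The pads swing forward as they close: fully open they stand 13 mm farther back than shut.
Start: joints at [-64.343, 4.979, 10.078, 95.1, 0, 90], TCP at [0.238, -0.496, 0.231] pointing down, gripper open.
Joint ranges: [-179.16, 179.16], [-48.56, 103.87], [-65.8, 70.77], [-126.05, 130.52], [-82.76, 87.17], [-180, 180]. Speed limits (degrees/s): [127.2, 127.2, 147.25, 180, 180, 180].

### API

Orientations are given as [roll, pitch, yaw] about the fixed x, y, z axes, in that order (R = Rz(yaw) Ry(pitch) Rx(roll)).
In Python, from workcell import bot gives the robot as it stands.
- The arm moves only by the tool play_rows, never from a script. Its argument "targets" is a list of rows, each an object with "grip": the closure in counts, from 0 (fully open) to 255 (shut); "linear": the shift along the world's x, y, z in cm, a list of three; "delta_rot": the turn, a rotation vector about the world's x, y, z in rad, a list of three. A call has 1 to 10 rows; each row is the pose to reach, as a shift and turn from the pose commanded when the call began; what a row does not reach only later rows make up. A row lasts 1/10 s, in which the tool goes at most 50 mm and 8.59 degrees, less where a joint would pass 70% of its speed; a pose out of reach is approached as far as the arm can. A call with a gripper value outside its range is refused whole. The fingers move at their own pace and stop on an object; "force" is the grip in N (left out, the last holds). Time passes only in rows, so rows that repeat a pose let the fingers close. It gives the time, the measured TCP pose, the force, the opening and the grip force at its end, in the units of the state.
- bot.get_obs(): the state, without advancing time (a new reading comes with each control period).
- bot.camera(name): name is "scene" or "top" or "wrist"; returns a dict with "color" (480x640x3 uint8, red, green, blue), "range_z" (480x640 float32, m along the optical axis (not along the pixel's ray), 0 where there is no reading), "fov_y" (degrees; the focal length in pixels is half the picture's height over the tangent of half this angle, whatever the lens; pixels are square), "cx", "cy" (the principal point, pixels), "world_to_cam" (4x4, takes a point from world to camera coordinates). Camera axes: x right, y up, looking along -z (the intrinsics and any distortion apply to the point x, -y, -z); pixel columns grow to the right and rows downward; lengths in m; the calibration is good to about 2 mm. A picture is of the moment at which its call begins.
- bot.job_done(): hands the job in; it is judged then, once.
Trained networks look in a picture, given as the dict that the camera call returned (one of the last four; its "shot" number tells which), for a name from the list of things; names that differ only in an ending like _2 or _b are one class to them, and where a whole thing is asked for, a point or a joint stands for the part that bears it (a point fixed in the world has none). Each returns a list of dicts, best first, with "conf" (0 to 1); they miss things now and then, are a little off and sometimes report something else, mostly with a low value. They report only what shows in the picture. A call takes as long as a camera call. They do not tell look-alikes from the thing itself.
- bot.search_frame(picture, target): "box" ([left, top, right, bottom] in pixels, round what is visible of it).
- bot.trace(picture, target): "pixels" (480x640 bool, what is visible of it) and "box" ([left, top, right, bottom] in pixels, round what is visible of it).
- bot.pinpoint(picture, target): "pixel" ([column, row] in pixels: a listed point, or the origin of a listed thing).
The state is a dict: "time": time; "q": joint angles; "qd": joint speeds; "joint_efforts": joint torques, N m; "ee_pos": TCP position; "tcp_rot": TCP orientation; "wrist_force": force on the tool from outside, world axes, zero at the start; "torque": the same for the moment, N m; "opening": finger opening in m; "grasp_force": force on a finger pad.
Only numpy, scipy, OpenCV 4.12 (cv2) and the standard library are available. Lean on these libraries where they do the work, as an engineer would, in place of code of your own. Each camera call takes 0.05 s, during which the arm holds its last target. There are 200 camera calls.

## Working session

There is one attempt and no reset: what is moved stays moved. The work goes in short steps, Python scripts to look and compute and a tool call to move; the robot and the scene stay as the last step left them, time stands still between calls to the robot, and variables do not carry over. Pictures are saved under pics/ and viewed, at most 10 in all, crops included, and the job is handed in when it is done.

Besides the shell and the picture viewer there is one more tool, called after "Emit:" as name(argument=value, ...) on one line, values as JSON. play_rows: Moves the arm, as the interface text tells. Its arguments: {"type":"object","properties":{"targets":{"type":"array","items":{"type":"object","properties":{"grip":{"type":"number"},"linear":{"type":"array","items":{"type":"number"}},"delta_rot":{"type":"array","items":{"type":"number"}}}}},"force":{"type":"number"}},"required":["targets"]}

```bash
mkdir -p pics
cat > h.py <<'E'
import numpy as np, cv2
from workcell import bot
def P(p,u,v,z=None):
    f=240/np.tan(np.radians(p['fov_y']/2)); T=np.linalg.inv(np.array(p['world_to_cam']))
    d=np.array([(u-p['cx'])/f,-(v-p['cy'])/f,-1.]); o=T[:3,3]; w=T[:3,:3]@d
    if z is None:
        s=float(p['range_z'][int(round(v)),int(round(u))])
    else: s=(z-o[2])/w[2]
    return o+s*w
def save(p,n,crop=None,k=1):
    im=p['color'][:,:,::-1]
    if crop: a,b,c,d=crop; im=im[b:d,a:c]
    cv2.imwrite('pics/'+n,cv2.resize(im,None,fx=k,fy=k))
E
python3 - <<'E'
from h import *
p=bot.camera('top'); save(p,'top.png'); print({k:v for k,v in p.items() if k not in('color','range_z')})
for t in ['carrier','stop_block','post','standoff','coil','cup','capacitor','bar_face','fixture']:
    print(t,[(np.round(r['pixel']),round(r['conf'],2),P(p,*r['pixel']).round(4)) for r in bot.pinpoint(p,t)[:4]])
print(bot.get_obs())
E
```

```text
{'fov_y': 54.957403393440984, 'cx': 319.90512185787566, 'cy': 240.93321891943967, 'world_to_cam': array([[ 0.00308455, -0.9995042 ,  0.03133448, -0.0014355 ],
       [ 0.98643172,  0.0081846 ,  0.16396791, -0.46084018],
       [-0.16414307,  0.03040356,  0.98596789, -0.92106159],
       [ 0.        ,  0.        ,  0.        ,  1.        ]]), 'shot': 1}
carrier [(array([307., 289.]), 0.91, array([0.3626, 0.0278, 0.0146])), (array([380., 199.]), 0.69, array([ 0.5588, -0.1308,  0.014 ])), (array([314., 208.]), 0.64, array([0.5367, 0.013 , 0.0178])), (array([382., 282.]), 0.58, array([ 0.3782, -0.1312,  0.0096]))]
stop_block [(array([265., 173.]), 0.8, array([0.6117, 0.1203, 0.0198])), (array([270., 217.]), 0.26, array([0.5141, 0.1073, 0.0204]))]
post [(array([380., 197.]), 0.39, array([ 0.5593, -0.1279,  0.0253]))]
standoff [(array([271., 217.]), 0.61, array([0.5182, 0.1069, 0.007 ]))]
coil [(array([512., 258.]), 0.66, array([ 0.4308, -0.4134,  0.0099])), (array([370., 238.]), 0.5, array([ 0.4691, -0.1048,  0.0299]))]
cup [(array([113., 212.]), 0.87, array([0.5109, 0.4153, 0.0714])), (a
[... 382 characters left out ...]
5536, -0.0039,  0.006 ]))]
{'time': 0.5, 'q': array([-6.43439186e+01,  4.97981304e+00,  1.00759570e+01,  9.50980232e+01,
        8.52180691e-04,  9.00019326e+01]), 'qd': array([-0.00454848, -0.07547672,  0.01392474,  0.12212698,  0.0012486 ,
        0.04342351]), 'joint_efforts': array([ 7.50554887e-05, -5.19649529e+01,  4.64541864e+01,  1.95706350e-03,
       -9.53012091e-06, -1.36483401e-06]), 'ee_pos': array([ 0.23813426, -0.49576882,  0.23125515]), 'tcp_rot': array([-1.79998121e+02, -8.52117302e-04,  2.56541488e+01]), 'wrist_force': array([-0.02848607,  0.40941352,  0.18142204]), 'torque': array([-0.03541535,  0.03873775,  0.01827127]), 'grasp_force': 0.0, 'opening': 0.08511420291947978}
```

View pics/top.png

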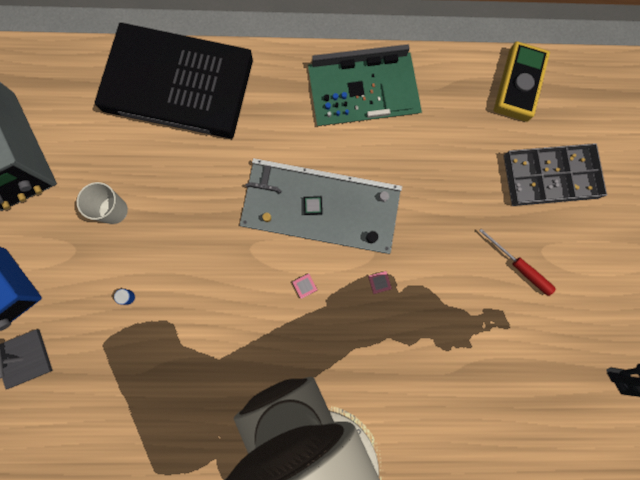

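The top view shows the plate centred near (320,206). The rail runs along its far edge from (252,161) to (400,187), the stop block is at its left end near (265,178), and the carrier is at (313,206). The post is at (384,196), the standoff at (266,217) and the coil at (372,238). The pink look-alikes are off the plate. Next I go above the carrier for a close look.

Emit:
play_rows(targets=[{"grip": 255,"linear": [24,50,6],"delta_rot": [0,0,-0.62]},{"grip": 255,"linear": [24,50,6],"delta_rot": [0,0,-0.62]},{"grip": 255,"linear": [24,50,6],"delta_rot": [0,0,-0.62]},{"grip": 255,"linear": [24,50,6],"delta_rot": [0,0,-0.62]},{"grip": 255,"linear": [24,50,6],"delta_rot": [0,0,-0.62]},{"grip": 255,"linear": [24,50,6],"delta_rot": [0,0,-0.62]},{"grip": 255,"linear": [24,50,6],"delta_rot": [0,0,-0.62]},{"grip": 255,"linear": [24,50,6],"delta_rot": [0,0,-0.62]},{"grip": 255,"linear": [24,50,6],"delta_rot": [0,0,-0.62]},{"grip": 255,"linear": [24,50,6],"delta_rot": [0,0,-0.62]}], force=60)

```text
time: 1.5
ee_pos: [0.4463, -0.0673, 0.2842]
tcp_rot: [-179.6, -0.1, -8.9]
wrist_force: [0.6, -0.3, 0.8]
opening: -0.0004
grasp_force: 0.0
```

Emit:
play_rows(targets=[{"grip": 255,"linear": [0,0,0],"delta_rot": [0,0,0]},{"grip": 255,"linear": [0,0,0],"delta_rot": [0,0,0]},{"grip": 255,"linear": [0,0,0],"delta_rot": [0,0,0]}])

```text
time: 1.8
ee_pos: [0.4455, -0.0706, 0.2836]
tcp_rot: [-179.6, 0.0, -9.2]
wrist_force: [0.7, -0.6, -0.6]
opening: 0.0001
grasp_force: 0.0
```

Run:
```python
from h import *
p=bot.camera('wrist'); save(p,'w1.png'); print(p['fov_y'],np.linalg.inv(p['world_to_cam']).round(3))
for t in ['carrier','stop_block','post','standoff','coil','bar_face','fixture']:
    print(t,[(np.round(r['pixel']),round(r['conf'],2),P(p,*r['pixel'],z=.008).round(4)) for r in bot.pinpoint(p,t)[:3] if 0<r['pixel'][0]<639])
for r in bot.trace(p,'carrier')[:2]:
    m=np.uint8(r['pixels']); c=max(cv2.findContours(m,0,1)[0],key=cv2.contourArea)
    b=cv2.boxPoints(cv2.minAreaRect(c)); print(r['conf'],[P(p,*q,z=.018)[:2].round(4) for q in b])
```

```text
61.241269098597805 [[-0.159  0.948  0.275  0.517]
 [-0.987 -0.151 -0.052 -0.084]
 [-0.008 -0.28   0.96   0.425]
 [ 0.     0.     0.     1.   ]]
carrier [(array([241., 274.]), 0.91, array([0.3771, 0.0297, 0.008 ])), (array([384., 249.]), 0.8, array([ 0.3811, -0.1287,  0.008 ])), (array([218., 116.]), 0.67, array([0.5423, 0.0174, 0.008 ]))]
stop_block [(array([99., 56.]), 0.91, array([0.6135, 0.1162, 0.008 ]))]
post [(array([374.,  63.]), 0.73, array([ 0.5657, -0.1406,  0.008 ]))]
standoff [(array([133., 156.]), 0.93, array([0.5186, 0.1108, 0.008 ]))]
coil [(array([356., 162.]), 0.95, array([ 0.4767, -0.1109,  0.008 ]))]
bar_face [(array([105.,  85.]), 0.64, array([0.5874, 0.1181, 0.008 ]))]
fixture [(array([244.,  92.]), 0.68, array([ 0.5601, -0.0125,  0.008 ]))]
0.8 [array([0.5623, 0.0343]), array([ 0.5647, -0.0064]), array([ 0.525 , -0.0078]), array([0.5223, 0.034 ])]
0.8 [array([0.3835, 0.0541]), array([0.4037, 0.0161]), array([ 0.3672, -0.0006]), array([0.346, 0.038])]
```

View pics/w1.png

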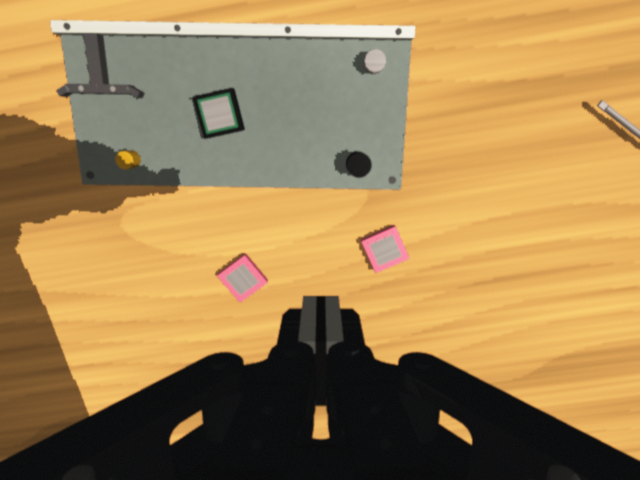

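The wrist view shows the rail along the top from (55,27) to (412,32). The stop block is at upper left (99,70), the post at (374,63) and the black carrier at (218,113), turned slightly. The block–post distance of 261 mm matches the 260 mm given, and the fixture yaw is about -10.5°. Next I move behind the carrier and look from close by.

Emit:
play_rows(targets=[{"grip": 255,"linear": [4.4,9.4,-16],"delta_rot": [0,0,-0.022]},{"grip": 255,"linear": [4.4,9.4,-16],"delta_rot": [0,0,-0.022]},{"grip": 255,"linear": [4.4,9.4,-16],"delta_rot": [0,0,-0.022]},{"grip": 255,"linear": [4.4,9.4,-16],"delta_rot": [0,0,-0.022]},{"grip": 255,"linear": [4.4,9.4,-16],"delta_rot": [0,0,-0.022]},{"grip": 255,"linear": [4.4,9.4,-16],"delta_rot": [0,0,-0.022]},{"grip": 255,"linear": [4.4,9.4,-16],"delta_rot": [0,0,-0.022]},{"grip": 255,"linear": [4.4,9.4,-16],"delta_rot": [0,0,-0.022]}])

```text
time: 3.05
ee_pos: [0.4824, -0.043, 0.1249]
tcp_rot: [-177.5, -0.0, -6.5]
wrist_force: [0.3, -0.3, 0.1]
opening: -0.0005
grasp_force: 0.0
```

Run:
```python
from h import *
p=bot.camera('wrist'); save(p,'w2.png'); o=bot.get_obs(); print(o['ee_pos'],o['tcp_rot'])
for t in ['carrier','stop_block','post','bar_face','fixture']:
    print(t,[(np.round(r['pixel']),round(r['conf'],2),P(p,*r['pixel'],z=.008).round(4)) for r in bot.pinpoint(p,t)[:3] if 0<r['pixel'][0]<639])
for r in bot.trace(p,'carrier')[:1]:
    m=np.uint8(r['pixels']); c=max(cv2.findContours(m,0,1)[0],key=cv2.contourArea)
    b=cv2.boxPoints(cv2.minAreaRect(c)); print(r['conf'],b.round(),[P(p,*q,z=.018)[:2].round(4) for q in b])
# rail: points at height near .02, from depth
f=240/np.tan(np.radians(p['fov_y']/2)); v,u=np.mgrid[0:480,0:640]; z=p['range_z']
C=np.stack([(u-p['cx'])/f*z,-(v-p['cy'])/f*z,-z,np.ones_like(z)],-1); W=C@np.linalg.inv(p['world_to_cam']).T
a=np.radians(-10.5); d=W[...,:2]-[.5601,-.0067]; X=d@[np.cos(a),np.sin(a)]; Y=d@[-np.sin(a),np.cos(a)]
for y in np.arange(-.06,.13,.02):
    s=(abs(Y-y)<.003)&(X>.035)&(X<.07)&(W[...,2]>.015)&(W[...,2]<.03)&(v<300)
    if s.sum()>10: print(y.round(3),s.sum(),X[s].min().round(4),X[s].max().round(4),np.median(W[...,2][s]).round(4))
s=(abs(X)<.02)&(abs(Y-.06)<.02);print('plate z',np.median(W[...,2][s]))
```

```text
[ 0.48242901 -0.04303833  0.12491921] [-1.77450100e+02 -1.88816350e-02 -6.53990661e+00]
carrier [(array([228., 156.]), 0.65, array([0.5434, 0.0134, 0.008 ])), (array([456., 359.]), 0.57, array([ 0.3855, -0.1251,  0.008 ]))]
stop_block [(array([42., 61.]), 0.97, array([0.611 , 0.1164, 0.008 ])), (array([ 47., 101.]), 0.21, array([0.5886, 0.1198, 0.008 ]))]
post [(array([476.,  87.]), 0.62, array([ 0.5665, -0.1406,  0.008 ]))]
bar_face [(array([ 47., 101.]), 0.91, array([0.5885, 0.1199, 0.008 ]))]
fixture [(array([260., 125.]), 0.9, array([ 0.5595, -0.0103,  0.008 ]))]
0.74 [[182. 127.]
 [249. 114.]
 [263. 183.]
 [196. 196.]] [array([0.5634, 0.0349]), array([ 0.5664, -0.0067]), array([ 0.5253, -0.0087]), array([0.5215, 0.0349])]
-0.06 234 0.0491 0.0595 0.0191
-0.04 232 0.0489 0.0592 0.0192
-0.02 236 0.0489 0.0589 0.0191
0.0 227 0.0486 0.0588 0.0191
0.02 224 0.0484 0.0585 0.0192
0.04 219 0.0483 0.0583 0.0191
0.06 219 0.048 0.0583 0.0193
0.08 221 0.0479 0.0582 0.0191
0.1 219 0.0478 0.058 0.0192
0.12 213 0.0477 0.0578 0.0192
plate z 0.007330214791407108
```

View pics/w2.png

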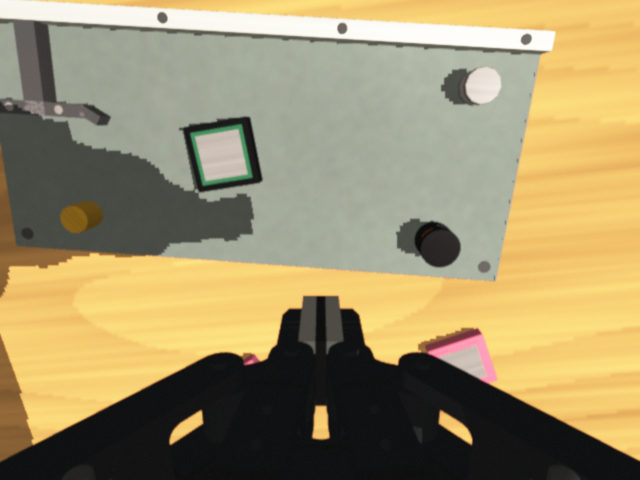

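The close view confirms the rail inner face (rows 20–45 along the top), the block at (42,70) and the carrier at (225,155), at about fixture (-18,+17) mm. The last move stopped short, so I make up the rest.

Emit:
play_rows(targets=[{"grip": 255,"linear": [0.55,6.6,-3],"delta_rot": [-0.044,0,-0.061]},{"grip": 255,"linear": [0.55,6.6,-6],"delta_rot": [-0.044,0,-0.061]},{"grip": 255,"linear": [0.55,6.6,-6],"delta_rot": [-0.044,0,-0.061]},{"grip": 255,"linear": [0.55,6.6,-6],"delta_rot": [-0.044,0,-0.061]},{"grip": 255,"linear": [0.55,6.6,-6],"delta_rot": [-0.044,0,-0.061]},{"grip": 255,"linear": [0.55,6.6,-6],"delta_rot": [-0.044,0,-0.061]},{"grip": 255,"linear": [0.55,6.6,-6],"delta_rot": [-0.044,0,-0.061]},{"grip": 255,"linear": [0.55,6.6,-6],"delta_rot": [-0.044,0,-0.061]}])

```text
time: 4.2
ee_pos: [0.4808, -0.0415, 0.0645]
tcp_rot: [-177.8, -0.3, -6.2]
wrist_force: [0.1, -0.1, -0.0]
opening: 0.0
grasp_force: 0.0
```

Run:
```python
from h import *
o=bot.get_obs()
for k in ['q','qd','ee_pos','tcp_rot']: print(k,o[k].round(4))
```

```text
q [ -6.2189  -4.4624 -17.8731  76.3101   2.1842 179.9446]
qd [ 0.0799  0.0895 -0.2808  0.0009  0.0149  0.0759]
ee_pos [ 0.4808 -0.0415  0.0645]
tcp_rot [-177.8161   -0.2814   -6.1635]
```

Joint 6 is at its 180° limit, since yaw = q1 + 180 − q6. I turn the hand the other way to yaw 170, which puts the same face on the carrier.

Emit:
play_rows(targets=[{"grip": 255,"linear": [0,0,1],"delta_rot": [0,0,0.145]},{"grip": 255,"linear": [0,0,1],"delta_rot": [0,0,0.29]},{"grip": 255,"linear": [0,0,1],"delta_rot": [0,0,0.435]},{"grip": 255,"linear": [0,0,1],"delta_rot": [0,0,0.58]},{"grip": 255,"linear": [0,0,1],"delta_rot": [0,0,0.725]},{"grip": 255,"linear": [0,0,1],"delta_rot": [0,0,0.87]},{"grip": 255,"linear": [0,0,1],"delta_rot": [0,0,1.015]},{"grip": 255,"linear": [0,0,1],"delta_rot": [0,0,1.16]},{"grip": 255,"linear": [0,0,1],"delta_rot": [0,0,1.305]},{"grip": 255,"linear": [0,0,1],"delta_rot": [0,0,1.45]}])

```text
time: 5.2
ee_pos: [0.4806, -0.0415, 0.0742]
tcp_rot: [-177.8, -0.2, 77.3]
wrist_force: [0.0, 0.6, -0.2]
opening: 0.0001
grasp_force: 0.0
```

Emit:
play_rows(targets=[{"grip": 255,"linear": [0,0,0],"delta_rot": [0,0,0.145]},{"grip": 255,"linear": [0,0,0],"delta_rot": [0,0,0.29]},{"grip": 255,"linear": [0,0,0],"delta_rot": [0,0,0.435]},{"grip": 255,"linear": [0,0,0],"delta_rot": [0,0,0.58]},{"grip": 255,"linear": [0,0,0],"delta_rot": [0,0,0.725]},{"grip": 255,"linear": [0,0,0],"delta_rot": [0,0,0.87]},{"grip": 255,"linear": [0,0,0],"delta_rot": [0,0,1.015]},{"grip": 255,"linear": [0,0,0],"delta_rot": [0,0,1.16]},{"grip": 255,"linear": [0,0,0],"delta_rot": [0,0,1.305]},{"grip": 255,"linear": [0,0,0],"delta_rot": [0,0,1.45]}])

```text
time: 6.2
ee_pos: [0.4806, -0.0414, 0.0742]
tcp_rot: [-177.8, -0.2, 160.3]
wrist_force: [0.4, 0.3, -0.5]
opening: 0.0001
grasp_force: 0.0
```

```bash
cat >> h.py <<'E'
from scipy.spatial.transform import Rotation as Ro
ex=np.array([.985,-.174]); ey=np.array([.174,.985]); O=np.array([.5588,-.0065])
def plan(fx,fy,z,yaw):
    o=bot.get_obs(); t=np.r_[O+fx*ex+fy*ey,z]
    R=Ro.from_euler('xyz',[180,0,yaw],degrees=True)*Ro.from_euler('xyz',o['tcp_rot'],degrees=True).inv()
    d=o['ee_pos'][:2]-O
    print('t',o['time'],'fix xy',(d@ex).round(4),(d@ey).round(4),o['ee_pos'].round(4),o['tcp_rot'].round(2),'q',o['q'].round(1),'F',o['wrist_force'].round(2))
    print('linear cm',((t-o['ee_pos'])*100).round(2),'rot',R.as_rotvec().round(4))
E
python3 -c "
from h import *
plan(-.075,.0165,.04,170)"
```

```text
t 6.2 fix xy -0.071 -0.048 [ 0.4806 -0.0414  0.0742] [-177.82   -0.2   160.34] q [ -3.7  -3.6 -16.   78.4  -2.   16. ] F [ 0.43  0.28 -0.49]
linear cm [ 0.72  6.42 -3.42] rot [ 0.0359 -0.0131  0.1686]
```

Emit:
play_rows(targets=[{"grip": 255,"linear": [0.4,3.3,-1],"delta_rot": [0.018,-0.006,0.085]},{"grip": 255,"linear": [0.7,6.4,-2],"delta_rot": [0.036,-0.013,0.168]},{"grip": 255,"linear": [0.7,6.4,-3.4],"delta_rot": [0.036,-0.013,0.168]},{"grip": 255,"linear": [0.7,6.4,-3.4],"delta_rot": [0.036,-0.013,0.168]},{"grip": 255,"linear": [0.7,6.4,-3.4],"delta_rot": [0.036,-0.013,0.168]},{"grip": 255,"linear": [0.7,6.4,-3.4],"delta_rot": [0.036,-0.013,0.168]}])

```text
time: 6.8
ee_pos: [0.4877, 0.0219, 0.0405]
tcp_rot: [-180.0, 0.0, 169.5]
wrist_force: [0.2, 0.5, -0.4]
opening: -0.0001
grasp_force: 0.0
```

```bash
python3 -c "
from h import *
plan(-.075,.0165,.012,170)"
```

```text
t 6.8 fix xy -0.075 0.0156 [0.4877 0.0219 0.0405] [-180.      0.    169.54] q [  2.6  -2.7 -18.9  73.8  -0.   13. ] F [ 0.17  0.48 -0.44]
linear cm [ 0.01  0.09 -2.85] rot [0.0001 0.     0.008 ]
```

Emit:
play_rows(targets=[{"grip": 255,"linear": [0,0.1,-1.4],"delta_rot": [0,0,0.008]},{"grip": 255,"linear": [0,0.1,-2.4],"delta_rot": [0,0,0.008]},{"grip": 255,"linear": [0,0.1,-2.8],"delta_rot": [0,0,0.008]},{"grip": 255,"linear": [0,0.1,-2.8],"delta_rot": [0,0,0.008]}])

```text
time: 7.2
ee_pos: [0.4866, 0.0234, 0.0107]
tcp_rot: [-180.0, -0.2, 170.1]
wrist_force: [-0.1, -0.7, -0.5]
opening: -0.0002
grasp_force: 0.0
```

Emit:
play_rows(targets=[{"grip": 255,"linear": [0.69,-0.12,0],"delta_rot": [0,0,0]},{"grip": 255,"linear": [1.38,-0.24,0],"delta_rot": [0,0,0]},{"grip": 255,"linear": [1.77,-0.31,0],"delta_rot": [0,0,0]},{"grip": 255,"linear": [2.07,-0.37,0],"delta_rot": [0,0,0]},{"grip": 255,"linear": [2.36,-0.42,0],"delta_rot": [0,0,0]},{"grip": 255,"linear": [2.66,-0.47,0],"delta_rot": [0,0,0]},{"grip": 255,"linear": [2.95,-0.52,0],"delta_rot": [0,0,0]},{"grip": 255,"linear": [3.25,-0.57,0],"delta_rot": [0,0,0]},{"grip": 255,"linear": [3.55,-0.63,0],"delta_rot": [0,0,0]},{"grip": 255,"linear": [3.84,-0.68,0],"delta_rot": [0,0,0]}])

```text
time: 8.2
ee_pos: [0.526, 0.0167, 0.0119]
tcp_rot: [180.0, -0.0, 170.1]
wrist_force: [-0.3, -0.3, -0.3]
opening: 0.0001
grasp_force: 0.2
```

Run:
```python
from h import *
plan(-.01,.0165,.012,170)
p=bot.camera('top'); save(p,'t2.png',(230,150,420,260),4)
for r in bot.pinpoint(p,'carrier')[:4]:
    w=P(p,*r['pixel'],z=.008)[:2]-O; print(round(r['conf'],2),(w@ex).round(4),(w@ey).round(4))
```

```text
t 8.2 fix xy -0.0364 0.0172 [0.526  0.0167 0.0119] [ 1.8000e+02 -4.0000e-02  1.7008e+02] q [  1.8   3.4 -15.9  70.7   0.   11.7] F [-0.34 -0.27 -0.29]
linear cm [ 2.58 -0.52  0.01] rot [-0.0001 -0.0008 -0.0014]
0.56 -0.1558 -0.1516
```

View pics/t2.png

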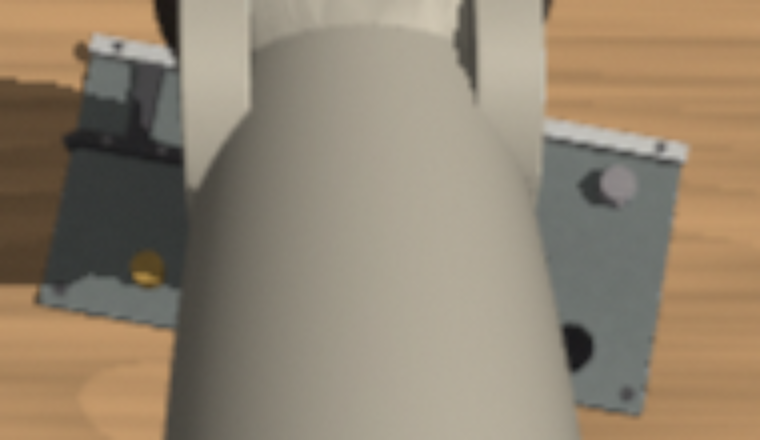

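The arm hides the carrier from the top camera, so I use the scene camera.

Run:
```python
from h import *
p=bot.camera('scene')
q=np.array(p['world_to_cam'])@[.56,.01,.02,1]; f=240/np.tan(np.radians(p['fov_y']/2))
u,v=int(p['cx']+f*q[0]/-q[2]),int(p['cy']-f*q[1]/-q[2]); print(u,v)
save(p,'s1.png',(max(0,u-100),max(0,v-75),u+100,v+75),4)
for r in bot.pinpoint(p,'carrier')[:4]:
    w=P(p,*r['pixel'],z=.008)[:2]-O; print(r['pixel'],round(r['conf'],2),(w@ex).round(4),(w@ey).round(4))
```

```text
335 275
[306.9, 213.2] 0.79 -0.1888 0.0008
[335.3, 276.6] 0.66 -0.0066 0.0169
[247.5, 239.8] 0.6 -0.148 -0.1468
```

View pics/s1.png

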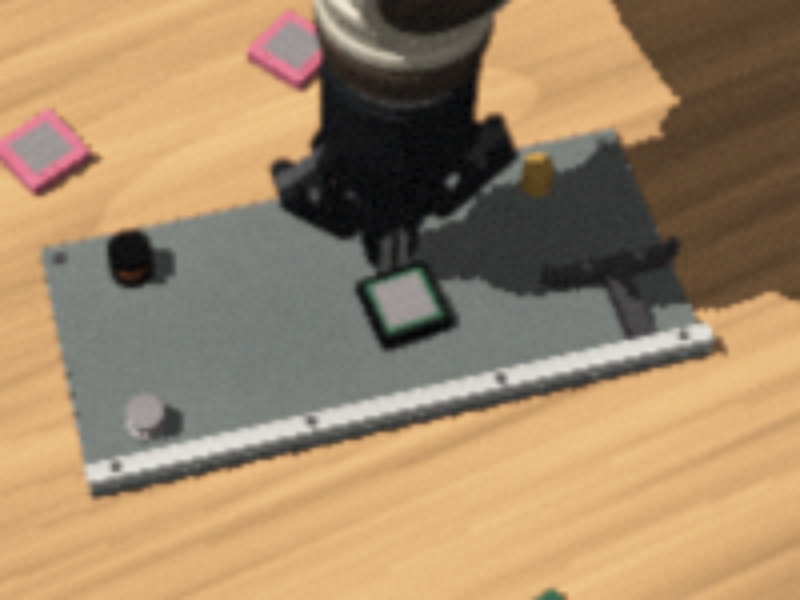

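The carrier (crop pixel 405,305) is being pushed squarely towards the rail and is still slightly turned. I keep going.

Emit:
play_rows(targets=[{"grip": 255,"linear": [0.3,-0.05,0],"delta_rot": [0,0,0]},{"grip": 255,"linear": [0.6,-0.11,0],"delta_rot": [0,0,0]},{"grip": 255,"linear": [0.95,-0.17,0],"delta_rot": [0,0,0]},{"grip": 255,"linear": [1.3,-0.23,0],"delta_rot": [0,0,0]},{"grip": 255,"linear": [1.65,-0.29,0],"delta_rot": [0,0,0]},{"grip": 255,"linear": [2.0,-0.35,0],"delta_rot": [0,0,0]},{"grip": 255,"linear": [2.35,-0.42,0],"delta_rot": [0,0,0]},{"grip": 255,"linear": [2.7,-0.48,0],"delta_rot": [0,0,0]},{"grip": 255,"linear": [3.0,-0.53,0],"delta_rot": [0,0,0]},{"grip": 255,"linear": [3.2,-0.57,0],"delta_rot": [0,0,0]}])

```text
time: 9.4
ee_pos: [0.558, 0.011, 0.0118]
tcp_rot: [-180.0, -0.0, 170.1]
wrist_force: [-0.7, -0.3, 0.1]
opening: -0.0001
grasp_force: 0.3
```

Emit:
play_rows(targets=[{"grip": 255,"linear": [0.1,-0.02,0],"delta_rot": [0,0,0]},{"grip": 255,"linear": [0.2,-0.035,0],"delta_rot": [0,0,0]},{"grip": 255,"linear": [0.2,-0.035,0],"delta_rot": [0,0,0]}])

```text
time: 9.7
ee_pos: [0.5598, 0.0107, 0.0118]
tcp_rot: [-180.0, -0.0, 170.1]
wrist_force: [0.4, 0.4, -1.0]
opening: -0.0001
grasp_force: 0.0
```

Run:
```python
from h import *
plan(0,.0165,.012,170)
p=bot.camera('scene')
for r in bot.pinpoint(p,'carrier')[:4]:
    w=P(p,*r['pixel'],z=.008)[:2]-O; print(r['pixel'],round(r['conf'],2),(w@ex).round(4),(w@ey).round(4))
```

```text
t 9.7 fix xy -0.002 0.0171 [0.5598 0.0107 0.0118] [-1.8000e+02 -4.0000e-02  1.7008e+02] q [  1.1   7.9 -11.1  71.    0.   11. ] F [ 0.36  0.38 -0.98]
linear cm [ 0.18 -0.1   0.02] rot [-0.0001 -0.0007 -0.0015]
[340.0, 293.3] 0.8 0.0347 0.0151
[309.6, 212.7] 0.72 -0.1887 0.0073
[248.5, 243.0] 0.54 -0.1388 -0.1461
```

Emit:
play_rows(targets=[{"grip": 255,"linear": [0.1,-0.02,0],"delta_rot": [0,0,0]},{"grip": 255,"linear": [0.1,-0.02,0],"delta_rot": [0,0,0]}])

```text
time: 10.0
ee_pos: [0.5601, 0.0107, 0.0118]
tcp_rot: [180.0, -0.1, 170.1]
wrist_force: [-5.7, 1.3, 3.4]
opening: 0.0001
grasp_force: 2.5
```

Emit:
play_rows(targets=[{"grip": 255,"linear": [0.1,-0.02,0],"delta_rot": [0,0,0]},{"grip": 255,"linear": [0.1,-0.02,0],"delta_rot": [0,0,0]}])

```text
time: 10.2
ee_pos: [0.5601, 0.0107, 0.0117]
tcp_rot: [180.0, -0.2, 170.1]
wrist_force: [-10.2, 1.6, 5.7]
opening: 0.0001
grasp_force: 5.1
```

Run:
```python
from h import *
plan(0,.0165,.012,170)
p=bot.camera('scene')
save(p,'s2.png',(280,240,400,330),6)
```

```text
t 10.2 fix xy -0.0017 0.0171 [0.5601 0.0107 0.0117] [179.99  -0.24 170.1 ] q [  1.1   8.2 -10.8  71.2   0.1  11. ] F [-10.16   1.58   5.68]
linear cm [ 0.15 -0.09  0.03] rot [-0.0008 -0.0041 -0.0017]
```

View pics/s2.png

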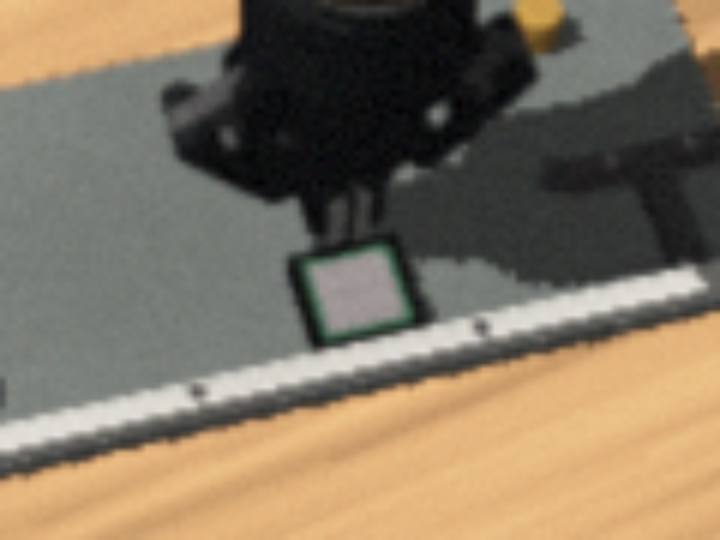

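The carrier lies flat against the rail at crop pixel (365,290), in the open stretch, with 10 N on it. I back off, lift, and turn to yaw 80 for the slide.

Emit:
play_rows(targets=[{"grip": 255,"linear": [-0.15,0.03,0],"delta_rot": [0,0,0]},{"grip": 255,"linear": [-0.3,0.05,0],"delta_rot": [0,0,0]},{"grip": 255,"linear": [-0.6,0.1,0],"delta_rot": [0,0,0]},{"grip": 255,"linear": [-1.4,0.25,0],"delta_rot": [0,0,0]},{"grip": 255,"linear": [-2.0,0.35,0],"delta_rot": [0,0,0]},{"grip": 255,"linear": [-2.0,0.35,2],"delta_rot": [0,0,0]},{"grip": 255,"linear": [-2.0,0.35,4],"delta_rot": [0,0,0]},{"grip": 255,"linear": [-2.0,0.35,4],"delta_rot": [0,0,0]}])

```text
time: 11.05
ee_pos: [0.5428, 0.0139, 0.0547]
tcp_rot: [180.0, 0.2, 170.1]
wrist_force: [-0.1, -0.6, 0.0]
opening: 0.0004
grasp_force: 0.0
```

Emit:
play_rows(targets=[{"grip": 255,"linear": [0,-2,0],"delta_rot": [0,0,-0.145]},{"grip": 255,"linear": [0,-4,0],"delta_rot": [0,0,-0.29]},{"grip": 255,"linear": [0,-6,0],"delta_rot": [0,0,-0.435]},{"grip": 255,"linear": [1,-7,0],"delta_rot": [0,0,-0.58]},{"grip": 255,"linear": [2.5,-7,0],"delta_rot": [0,0,-0.725]},{"grip": 255,"linear": [4,-7,0],"delta_rot": [0,0,-0.87]},{"grip": 255,"linear": [4,-7,0],"delta_rot": [0,0,-1.015]},{"grip": 255,"linear": [4,-7,0],"delta_rot": [0,0,-1.16]},{"grip": 255,"linear": [4,-7,0],"delta_rot": [0,0,-1.305]},{"grip": 255,"linear": [4,-7,0],"delta_rot": [0,0,-1.45]}])

```text
time: 12.05
ee_pos: [0.5812, -0.0561, 0.051]
tcp_rot: [-180.0, -0.0, 86.7]
wrist_force: [0.1, 0.2, 0.8]
opening: 0.0002
grasp_force: 0.0
```

Run:
```python
from h import *
plan(.029,-.04,.03,80)
p=bot.camera('scene')
for r in bot.pinpoint(p,'carrier')[:4]:
    w=P(p,*r['pixel'],z=.008)[:2]-O; print(r['pixel'],round(r['conf'],2),(w@ex).round(4),(w@ey).round(4))
```

```text
t 12.05 fix xy 0.0307 -0.0449 [ 0.5812 -0.0561  0.051 ] [-1.7995e+02 -4.0000e-02  8.6660e+01] q [-5.5 10.  -4.4 75.7  0.  87.8] F [0.14 0.17 0.78]
linear cm [-0.08  0.51 -2.1 ] rot [-0.0009 -0.0008 -0.1163]
[338.8, 289.0] 0.84 0.0242 0.0156
[246.6, 240.2] 0.69 -0.1474 -0.1489
```

Emit:
play_rows(targets=[{"grip": 255,"linear": [-0.1,0.5,-1],"delta_rot": [-0.001,-0.001,-0.06]},{"grip": 255,"linear": [-0.1,0.5,-2.1],"delta_rot": [-0.001,-0.001,-0.116]},{"grip": 255,"linear": [-0.1,0.5,-3.2],"delta_rot": [-0.001,-0.001,-0.116]},{"grip": 255,"linear": [-0.1,0.5,-3.9],"delta_rot": [-0.001,-0.001,-0.116]},{"grip": 255,"linear": [-0.1,0.5,-3.9],"delta_rot": [-0.001,-0.001,-0.116]},{"grip": 255,"linear": [-0.1,0.5,-3.9],"delta_rot": [-0.001,-0.001,-0.116]}])

```text
time: 12.75
ee_pos: [0.5808, -0.0512, 0.0129]
tcp_rot: [179.9, 0.0, 80.4]
wrist_force: [-0.6, -0.3, 0.2]
opening: -0.0001
grasp_force: 0.0
```

Run:
```python
from h import *
plan(.03,-.015,.012,80)
p=bot.camera('wrist'); save(p,'w3.png')
for t in ['carrier','stop_block','bar_face']:
  for r in bot.pinpoint(p,t)[:2]:
    w=P(p,*r['pixel'],z=.008)[:2]-O; print(t,r['pixel'],round(r['conf'],2),(w@ex).round(4),(w@ey).round(4))
```

```text
t 12.75 fix xy 0.0294 -0.0403 [ 0.5808 -0.0512  0.0129] [1.7994e+02 1.0000e-02 8.0440e+01] q [-5.  10.9 -7.6 71.4 -0.  94.5] F [-0.56 -0.33  0.16]
linear cm [ 0.5   2.48 -0.09] rot [ 0.0003  0.001  -0.0077]
carrier [318.8, 173.8] 0.91 0.0298 0.0135
```

View pics/w3.png

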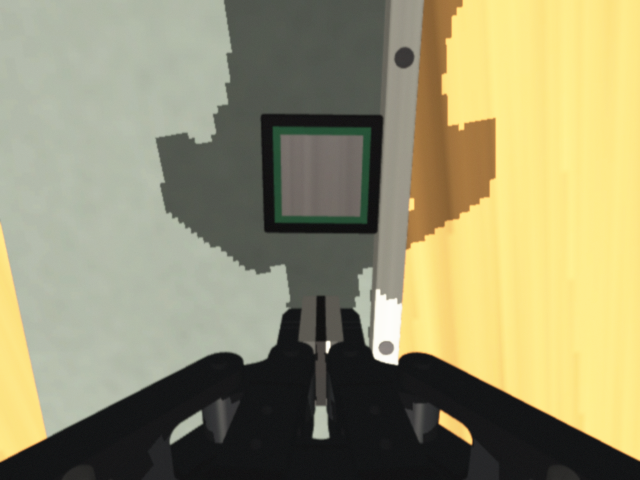

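The wrist view shows the carrier at (320,174) lying parallel against the rail, with the fingers centred behind it. I now slide it towards +y with a slight bias to the rail and slightly down.

Emit:
play_rows(targets=[{"grip": 255,"linear": [0.12,0.7,-0.1],"delta_rot": [0,0,-0.007]},{"grip": 255,"linear": [0.24,1.4,-0.1],"delta_rot": [0,0,-0.007]},{"grip": 255,"linear": [0.35,2.0,-0.1],"delta_rot": [0,0,-0.007]},{"grip": 255,"linear": [0.39,2.2,-0.1],"delta_rot": [0,0,-0.007]},{"grip": 255,"linear": [0.43,2.4,-0.1],"delta_rot": [0,0,-0.007]},{"grip": 255,"linear": [0.48,2.65,-0.1],"delta_rot": [0,0,-0.007]},{"grip": 255,"linear": [0.54,2.95,-0.11],"delta_rot": [0,0,-0.007]},{"grip": 255,"linear": [0.6,3.25,-0.11],"delta_rot": [0,0,-0.007]},{"grip": 255,"linear": [0.66,3.55,-0.11],"delta_rot": [0,0,-0.007]},{"grip": 255,"linear": [0.72,3.85,-0.12],"delta_rot": [0,0,-0.007]}])

```text
time: 13.95
ee_pos: [0.588, -0.0124, 0.0117]
tcp_rot: [179.9, 0.0, 80.0]
wrist_force: [-1.2, -0.6, 0.9]
opening: 0.0003
grasp_force: 0.5
```

Run:
```python
from h import *
plan(.031,.065,.0118,80)
p=bot.camera('wrist'); save(p,'w4.png',(160,0,480,320),1.8)
for t in ['carrier','stop_block','bar_face']:
  for r in bot.pinpoint(p,t)[:2]:
    w=P(p,*r['pixel'],z=.008)[:2]-O; print(t,r['pixel'],round(r['conf'],2),(w@ex).round(4),(w@ey).round(4))
```

```text
t 13.95 fix xy 0.0298 -0.0008 [ 0.588  -0.0124  0.0117] [179.94   0.    79.95] q [-1.2 11.6 -6.9 71.4 -0.  98.8] F [-1.17 -0.57  0.94]
linear cm [1.26 6.46 0.01] rot [0.0002 0.0011 0.0008]
carrier [317.6, 238.5] 0.79 0.0303 0.0292
```

View pics/w4.png

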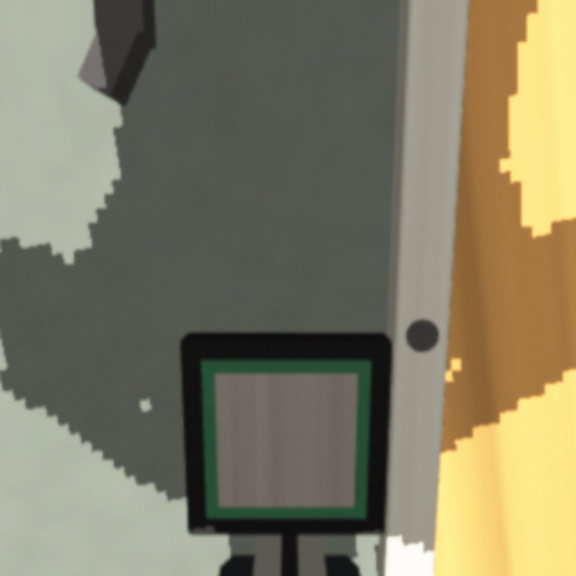

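The carrier is flat against the rail, with the flared bar end ahead at crop pixel (120,60) and clear of its path. I keep sliding.

Emit:
play_rows(targets=[{"grip": 255,"linear": [0.06,0.3,0],"delta_rot": [0,0,0]},{"grip": 255,"linear": [0.12,0.62,0],"delta_rot": [0,0,0]},{"grip": 255,"linear": [0.18,0.95,0],"delta_rot": [0,0,0]},{"grip": 255,"linear": [0.25,1.28,0],"delta_rot": [0,0,0]},{"grip": 255,"linear": [0.31,1.61,0],"delta_rot": [0,0,0]},{"grip": 255,"linear": [0.37,1.94,0],"delta_rot": [0,0,0]},{"grip": 255,"linear": [0.44,2.27,0],"delta_rot": [0,0,0]},{"grip": 255,"linear": [0.5,2.6,0],"delta_rot": [0,0,0]},{"grip": 255,"linear": [0.56,2.93,0],"delta_rot": [0,0,0]},{"grip": 255,"linear": [0.62,3.26,0],"delta_rot": [0,0,0]}])

```text
time: 15.15
ee_pos: [0.5942, 0.0202, 0.0116]
tcp_rot: [179.9, 0.0, 80.0]
wrist_force: [-0.5, -1.0, 0.0]
opening: -0.0003
grasp_force: 0.2
```

Emit:
play_rows(targets=[{"grip": 255,"linear": [0.06,0.3,0],"delta_rot": [0,0,0]},{"grip": 255,"linear": [0.12,0.6,0],"delta_rot": [0,0,0]},{"grip": 255,"linear": [0.18,0.9,0],"delta_rot": [0,0,0]},{"grip": 255,"linear": [0.23,1.2,0],"delta_rot": [0,0,0]},{"grip": 255,"linear": [0.29,1.5,0],"delta_rot": [0,0,0]},{"grip": 255,"linear": [0.35,1.8,0],"delta_rot": [0,0,0]},{"grip": 255,"linear": [0.41,2.1,0],"delta_rot": [0,0,0]},{"grip": 255,"linear": [0.46,2.4,0],"delta_rot": [0,0,0]},{"grip": 255,"linear": [0.52,2.7,0],"delta_rot": [0,0,0]},{"grip": 255,"linear": [0.57,2.9,0],"delta_rot": [0,0,0]}])

```text
time: 16.15
ee_pos: [0.5999, 0.0492, 0.0117]
tcp_rot: [179.9, 0.0, 80.0]
wrist_force: [-0.4, -1.4, 0.0]
opening: 0.0001
grasp_force: 0.3
```

Run:
```python
from h import *
plan(.031,.072,.0118,80)
p=bot.camera('wrist'); save(p,'w5.png',(160,0,480,320),1.8)
for t in ['carrier','stop_block','bar_face']:
  for r in bot.pinpoint(p,t)[:2]:
    w=P(p,*r['pixel'],z=.008)[:2]-O; print(t,r['pixel'],round(r['conf'],2),(w@ex).round(4),(w@ey).round(4))
```

```text
t 16.15 fix xy 0.0308 0.0621 [0.5999 0.0492 0.0117] [179.93   0.    79.97] q [  4.7  13.4  -4.8  71.7  -0.  104.7] F [-0.44 -1.36  0.  ]
linear cm [0.19 0.98 0.01] rot [0.0003 0.0011 0.0006]
carrier [314.3, 239.4] 0.84 0.03 0.0917
stop_block [315.0, 131.2] 0.89 0.0304 0.1305
stop_block [314.7, 239.6] 0.16 0.0302 0.0916
bar_face [248.8, 133.5] 0.68 0.0075 0.1297
```

View pics/w5.png

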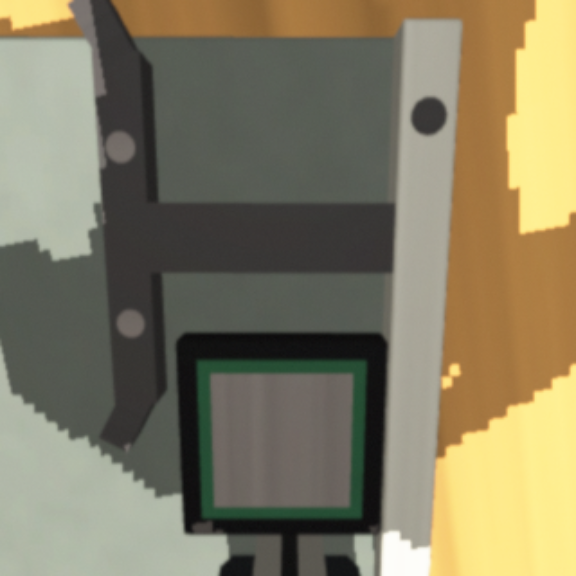

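The carrier is in the pocket mouth, against the rail, with about 12 mm left to the stem (crop row 272). I push it home.

Emit:
play_rows(targets=[{"grip": 255,"linear": [0.04,0.2,0],"delta_rot": [0,0,0]},{"grip": 255,"linear": [0.08,0.4,0],"delta_rot": [0,0,0]},{"grip": 255,"linear": [0.12,0.6,0],"delta_rot": [0,0,0]},{"grip": 255,"linear": [0.15,0.8,0],"delta_rot": [0,0,0]},{"grip": 255,"linear": [0.18,0.95,0],"delta_rot": [0,0,0]},{"grip": 255,"linear": [0.2,1.05,0],"delta_rot": [0,0,0]},{"grip": 255,"linear": [0.22,1.15,0],"delta_rot": [0,0,0]},{"grip": 255,"linear": [0.22,1.15,0],"delta_rot": [0,0,0]}])

```text
time: 17.15
ee_pos: [0.6021, 0.0605, 0.0117]
tcp_rot: [179.9, -0.0, 80.0]
wrist_force: [-0.4, -0.2, 0.4]
opening: -0.0002
grasp_force: 0.1
```

Emit:
play_rows(targets=[{"grip": 255,"linear": [0.02,0.1,0],"delta_rot": [0,0,0]},{"grip": 255,"linear": [0.02,0.1,0],"delta_rot": [0,0,0]}])

```text
time: 17.35
ee_pos: [0.6022, 0.0612, 0.0116]
tcp_rot: [179.9, 0.0, 79.9]
wrist_force: [-0.7, -2.8, 0.7]
opening: 0.0
grasp_force: 1.3
```

Emit:
play_rows(targets=[{"grip": 255,"linear": [0.02,0.1,0],"delta_rot": [0,0,0]},{"grip": 255,"linear": [0.02,0.1,0],"delta_rot": [0,0,0]}])

```text
time: 17.55
ee_pos: [0.6022, 0.0613, 0.0116]
tcp_rot: [179.9, 0.1, 79.9]
wrist_force: [-2.4, -7.5, 2.4]
opening: 0.0002
grasp_force: 3.8
```

It has stalled against the stem at 7.5 N. I back off straight, lift, and check.

Emit:
play_rows(targets=[{"grip": 255,"linear": [-0.03,-0.15,0],"delta_rot": [0,0,0]},{"grip": 255,"linear": [-0.05,-0.3,0],"delta_rot": [0,0,0]},{"grip": 255,"linear": [-0.11,-0.6,0],"delta_rot": [0,0,0]},{"grip": 255,"linear": [-0.25,-1.4,0],"delta_rot": [0,0,0]},{"grip": 255,"linear": [-0.42,-2.4,0],"delta_rot": [0,0,0]},{"grip": 255,"linear": [-0.5,-3,2],"delta_rot": [0,0,0]},{"grip": 255,"linear": [-0.5,-3,5],"delta_rot": [0,0,0]},{"grip": 255,"linear": [-0.5,-3,8],"delta_rot": [0,0,0]},{"grip": 255,"linear": [-0.5,-3,8],"delta_rot": [0,0,0]}])

```text
time: 18.45
ee_pos: [0.5994, 0.0317, 0.0964]
tcp_rot: [179.6, -0.1, 79.9]
wrist_force: [0.4, 0.2, -0.5]
opening: 0.0001
grasp_force: 0.0
```

Run:
```python
from h import *
plan(.031,.072,.0118,80)
p=bot.camera('wrist'); save(p,'w6.png')
for t in ['carrier','stop_block','bar_face']:
  for r in bot.pinpoint(p,t)[:2]:
    w=P(p,*r['pixel'],z=.008)[:2]-O; print(t,r['pixel'],round(r['conf'],2),(w@ex).round(4),(w@ey).round(4))
for r in bot.trace(p,'carrier')[:1]:
    m=np.uint8(r['pixels']); c=max(cv2.findContours(m,0,1)[0],key=cv2.contourArea)
    for q in cv2.boxPoints(cv2.minAreaRect(c)):
        w=P(p,*q,z=.018)[:2]-O; print((w@ex).round(4),(w@ey).round(4))
```

```text
t 18.45 fix xy 0.0333 0.0447 [0.5994 0.0317 0.0964] [ 1.7957e+02 -8.0000e-02  7.9920e+01] q [  3.   10.8   1.7  80.4  -0.  103.1] F [ 0.36  0.22 -0.47]
linear cm [ 0.25  2.73 -8.46] rot [-0.0001  0.0077  0.0013]
carrier [309.1, 149.5] 0.57 0.0292 0.1026
stop_block [311.5, 92.8] 0.62 0.0307 0.1321
stop_block [266.4, 94.6] 0.59 0.0066 0.1312
bar_face [267.4, 93.5] 0.86 0.0071 0.1317
-0.1554 0.003
-0.153 0.014
-0.1477 0.014
-0.1501 0.003
```

View pics/w6.png

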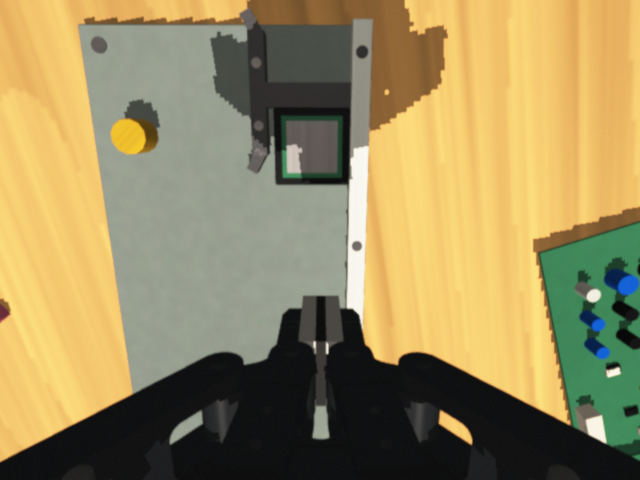

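The carrier at (312,146) sits squarely in the pocket, touching both the stem (row 108) and the rail (column 349). The hand is clear and nothing else has moved, so I hand the job in.

```bash
python3 -c "
from workcell import bot
print(bot.job_done())"
```

```text
the job is handed in; nothing more can be done
None
```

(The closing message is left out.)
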